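# Find and mark the balance point of a microscope boom bar

### The arm

A 7-joint arm with a two-finger parallel gripper is mounted at the origin on the work surface. World frame = base frame: x ahead of the robot, y to its left, z up, the work surface at z = 0. Lengths are in m, angles in rad, forces in N, time in s.
With the tool pointing down it reaches from about 0.4 to 0.85 m from the base axis. Payload 6.9 kg.
Tool frame: the origin (TCP) lies at the very end of the fingers, on their centre line; the grasp point (between the pads) lies 19 mm behind it; z points along the fingers, x is the direction in which the jaws open and shut, and the axes are right-handed (so a half turn about z gives the same grasp; the last joint's range is limited). The gripper opens to 85 mm and grips with 20 to 120 N. Pads are 22 mm wide; open, the fingers measure 114 mm over their backs; the gripper's body (76 mm by 85 mm) begins 54 mm behind the grasp point. The pads swing forward as they close: fully open they stand 13 mm farther back than shut.
Start: joints at [1.294, 0.507, -0.238, 1.5, 0.126, 1.149, -0.155], TCP at [0.233, -0.58, 0.231] pointing down, gripper open.
Joint ranges: [-3.08, 3.08], [-0.24, 2.05], [-1.43, 1.35], [0, 2.5], [-1.52, 4.66], [0.17, 1.96], [-2.89, 2.89]. Speed limits (rad/s): [2.39, 2.39, 3.14, 3.14, 3.14, 3.14, 3.14].

### API

Orientations are given as a 3x3 rotation matrix whose columns are the frame's x, y, z axes.
In Python, from workcell import state, capture, finish_job gives the robot as it stands. The module is installed in compiled form; this text tells all that it offers.
- The arm moves only by the shell command python3 -m pendant 'ROWS' [OPENING]. ROWS is JSON, a list that holds one entry, the list of rows, each a list of 4 numbers: the shift along the tool's x, y, z in mm, then the turn about the tool's z in degrees. A call has 1 to 10 rows; each row shifts and turns the commanded pose from where the row before left it, along the tool's axes as they then stand; what a row does not reach is not made up. A row lasts 1/8 s, in which the tool goes at most 62.5 mm and 10.7 degrees, less where a joint would pass 70% of its speed; a pose out of reach is approached as far as the arm can. A call with a gripper value outside its range is refused whole. OPENING is the closure, from 0 (fully open) to 1 (shut), set as the call begins (- or left out, the last holds). The fingers move at their own pace and stop on an object; the grip force is fixed at half the most. Time passes only in rows, so rows that do not move let the fingers close. It gives the time, the measured TCP pose, the force and the opening at its end, in the units of the state.
- state(): the state, without advancing time (a new reading comes with each control period).
- capture(name): name is "scene" or "side" or "wrist"; returns a dict with "image" (420x560x3 uint8, red, green, blue), "depth" (420x560 float32, m along the optical axis (not along the pixel's ray), 0 where there is no reading), "fovy" (degrees; the focal length in pixels is half the picture's height over the tangent of half this angle, whatever the lens; pixels are square), "cx", "cy" (the principal point, pixels), "dist_coeffs" ([k1, k2, p1, p2, k3] as OpenCV has them; the pictures are not rectified), "eye" and "rotation" of the camera in the world. Camera axes: x right, y down, z forward; pixel columns grow to the right and rows downward; lengths in m; the calibration is good to about 2 mm. A picture is of the moment at which its call begins.
- finish_job(): hands the job in, once; it reports no verdict.
The state is a dict: "clock": time; "joints": joint angles; "dq": joint speeds; "joint_torque": joint torques, N m; "ee_pos": TCP position; "tcp_rot": TCP orientation; "ft_force": force on the tool from outside, world axes, zero at the start; "wrist_torque": the same for the moment, N m; "opening": finger opening in m.
Only numpy, scipy, OpenCV 4.12 (cv2) and the standard library are available. Lean on these libraries where they do the work, as an engineer would, in place of code of your own. Each camera call takes 0.05 s, during which the arm holds its last target. There are 200 camera calls.

### The job

The boom bar of a stereo microscope has a weight sealed somewhere inside, so its balance point is not at its middle. Gently push the bar lengthwise across the fulcrum, without gripping or lifting it, until it tips up off its low rest and, when you let go, balances level on the fulcrum alone. Then mark the balance point: lower the steel saddle marker lightly astride the bar, directly above the fulcrum, and leave the bar balancing level with the marker on it and everything else on the bench undisturbed.

Things in the scene. Friction and masses are not known exactly. Their poses are not given: they have to be found in the camera images.
- stand: fixed metal stand screwed to the bench. Origin: centre of its underside, on the bench; y = along the bar's slide, x = across, z up. Base 80 (x) x 270 (y) x 12 mm, with a fulcrum in the middle and a forked rest at either end. The bar lies tilted about 0.09 rad on the fulcrum and one rest, unless its balance point is over the fulcrum's flat: then it stays level, touching neither rest
- fulcrum (a point): centre of the flat top of the fulcrum, a steel blade in the middle of the stand, 40 mm wide across the bar, its flat top only 10 mm long along the bar, 60 mm above the bench; axes as the stand's
- rest_minus (a point): centre of the floor of the forked rest at the stand's y = -115 mm: 10 mm long along y, floor 49.5 mm above the bench (10.5 mm below the fulcrum's top), between two cheeks 26 mm apart inside, 8 mm thick, rising to 79.5 mm above the bench, which guide the bar sideways
- rest_plus (a point): centre of the floor of the other forked rest, the same, at the stand's y = +115 mm
- bar_mid (a point): geometric centre of the boom bar, a 20 x 20 x 380 mm square aluminium tube with black ends, about 0.55 kg, long axis y, z up. Starts on the fulcrum and the rest at -y, its middle 58 mm to the -y side of the fulcrum. Its balance point is up to about 45 mm from the middle either way, at the start always on the -y side of the fulcrum, so the bar must go towards the stand's +y
- bar_end_minus (a point): centre of the bar's end face towards -y, the lower end at the start (10 mm from each face); when the bar is level it is 70 mm above the bench
- bar_end_plus (a point): centre of the bar's end face towards +y; when the bar is level it is 70 mm above the bench
- saddle_mid (a point): centre (half-way up) of the saddle marker, a loose steel bridge of 60 g standing on its two legs, 57 mm tall, 44 mm across (its x), 22 mm along the bar (its y), z up. Legs 14 mm long, 8 mm thick, 28 mm apart inside: it sits astride the 20 mm bar, bridge on the bar's top, with this centre then 14.5 mm above the bar's top face
- saddle_fin (a point): point on the saddle's upright grip fin, 11.5 mm above saddle_mid. The fin is 12 mm thick along y, 30 mm wide along x, and reaches from 22 mm to 57 mm above the leg bottoms
- beaker: bystander: small glass beaker, 64 mm wide, 62 mm tall; origin under its centre
- dishes: bystander: stack of clear dishes, 72 mm wide, 41 mm tall; origin under its centre
- flask: bystander: conical flask, 76 mm wide, 113 mm tall; origin under its centre
- reagent: bystander: amber bottle, 60 mm wide, 115 mm tall; origin under its centre
- mouse: bystander: black computer mouse 105 x 60 x 32 mm; origin under its centre
- notebook: bystander: closed notebook 150 x 210 x 12 mm; origin under its centre
Not all that is in view belongs to the job. What is meant by the part that bears saddle_mid is not pink, and is the larger of those in its own colour.

How it is judged:
On the way, in this order (a step that is already met when the one before it is completed fails the run):
1. the bar, let go, balances level on the fulcrum alone, clear of both rests, with no marker on it yet (contact force between the arm and bar below 0.05 N and angle between bar_mid's own z axis and vertical below 0.03 rad and height (world z) of bar_mid between 0.067 and 0.073 m and linear speed of bar below 0.02 m/s and horizontal distance between saddle_mid and fulcrum above 0.05 m), for 0.3 s.
2. the saddle marker sits astride the bar above the fulcrum (y of saddle_mid in the frame of fulcrum between -0.006 and 0.006 m and z of saddle_mid in the frame of bar_mid between 0.022 and 0.027 m), for 0.2 s.
At the end, for the whole second after the job is handed in: the bar balances level (within 0.03 rad) on the fulcrum alone, at rest; the saddle marker sits upright astride it, bridge down on its top, centred within 6 mm of the fulcrum's centre along the bar (all of step 2 and angle between bar_mid's own z axis and vertical below 0.03 rad and height (world z) of bar_mid between 0.067 and 0.073 m and x of saddle_mid in the frame of bar_mid between -0.008 and 0.008 m and angle between saddle_mid's own z axis and vertical below 0.08 rad and linear speed of bar below 0.02 m/s); the robot touches nothing.
It fails at once if the bar is pushed or gripped with more than 25 N (contact force between the arm and bar above 25 N).
It fails at once if the bar is lifted off the stand (its middle rises more than 15 mm above its level height) (height (world z) of bar_mid above 0.085 m).
It fails at once if the marker is pressed or knocked on the bar with more than 40 N (contact force between saddle and bar above 40 N).
It fails at once if a bystander is shifted by more than 20 mm (distance of any of beaker, dishes, flask, reagent, mouse, notebook from where it was at the start of the episode above 0.02 m).
It also fails if it takes over 72 s, if anything falls off the work surface, if the arm or the gripper's body presses on something with over 40 N, if the wrist force passes 120 N, or if a joint passes its speed limit or range.

## Working session

There is one attempt and no reset: what is moved stays moved. The work goes in short steps, Python scripts to look and compute and a shell command to move; the robot and the scene stay as the last step left them, time stands still between calls to the robot, and variables do not carry over. Pictures are saved under pics/ and viewed, about 8 in all and at most 12, crops included, and the job is handed in when it is done.

```bash
mkdir -p pics
cat > h.py <<'E'
import numpy as np, cv2, pickle
from workcell import state, capture, finish_job
def cap(n, save=None):
    c=capture(n); h=c["image"].shape[0]
    f=h/2/np.tan(np.radians(c["fovy"])/2)
    c["K"]=np.array([[f,0,c["cx"]],[0,f,c["cy"]],[0,0,1.]])
    c["R"]=np.array(c["rotation"]); c["e"]=np.array(c["eye"]); c["d"]=np.array(c["dist_coeffs"],float)
    if save: cv2.imwrite("pics/"+save+".png", c["image"][...,::-1])
    return c
def ray(c,uv):
    p=cv2.undistortPoints(np.array(uv,float).reshape(-1,1,2),c["K"],c["d"]).reshape(-1,2)
    return np.c_[p,np.ones(len(p))]@c["R"].T
def plane(c,uv,z):
    r=ray(c,uv); return c["e"]+r*((z-c["e"][2])/r[:,2])[:,None]
def proj(c,P):
    q=(np.array(P,float).reshape(-1,3)-c["e"])@c["R"]
    return cv2.projectPoints(q,np.zeros(3),np.zeros(3),c["K"],c["d"])[0].reshape(-1,2)
def cloud(c):
    h,w=c["depth"].shape; v,u=np.mgrid[:h,:w]
    r=ray(c,np.c_[u.ravel(),v.ravel()]); return (c["e"]+r*c["depth"].ravel()[:,None]).reshape(h,w,3)
E
python3 - <<'E'
from h import *
a=cap("scene","scene0"); b=cap("side","side0")
for c in (a,b): print(c["e"],c["R"].round(3).tolist(),c["K"][0,0],c["d"],(c["depth"]>0).mean())
s=state(); print(s["clock"],s["ee_pos"],s["tcp_rot"],s["ft_force"],s["opening"])
cv2.imwrite("pics/both0.png",np.hstack([a["image"],b["image"]])[...,::-1][:,:])
E
```

```text
[1.22501388 0.7140823  0.86595192] [[-0.726, 0.433, -0.534], [0.687, 0.458, -0.563], [0.0, -0.776, -0.631]] 477.9999420651856 [-0.1644486  0.         0.         0.         0.       ] 0.9959481292517007
[-0.04587104  0.93822617  0.82432361] [[-0.855, -0.29, 0.43], [-0.518, 0.465, -0.718], [0.008, -0.836, -0.548]] 447.56547900026874 [0.03533578 0.         0.         0.         0.        ] 0.9961777210884354
0.1 [ 0.23323948 -0.57936219  0.2305116 ] [[ 3.73566360e-01 -9.27603260e-01 -6.05444391e-04]
 [-9.27602036e-01 -3.73566851e-01  1.50679440e-03]
 [-1.62388135e-03 -1.27624822e-06 -9.99998682e-01]] [-0.09876908 -0.59120292  0.03752582] 0.0855875840703943
```

View pics/scene0.png

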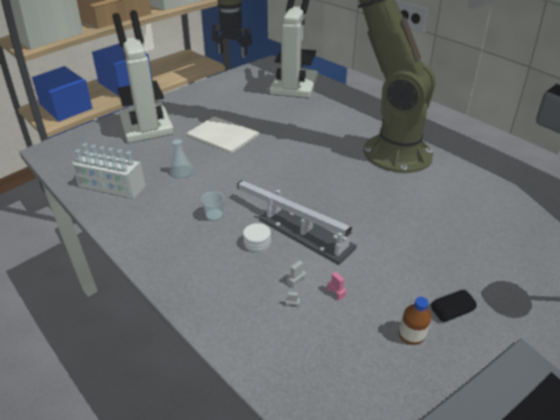

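View pics/side0.png

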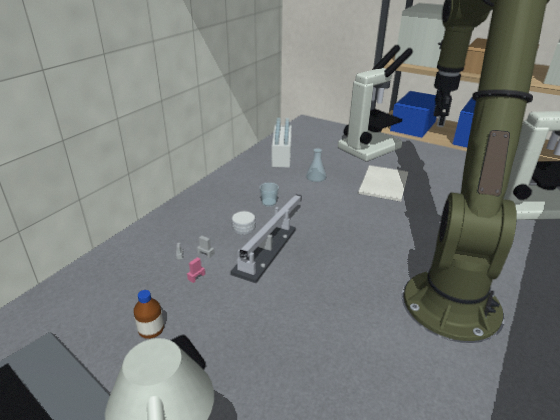

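Scene view: the bar runs from (240,185), the overhanging low -y end, to (350,232), the +y end. The grey saddle is at (296,272), with a smaller grey decoy at (292,298) and a pink one at (338,286). The beaker (213,205) and dishes (257,237) are close to the stand. Next I'll measure these from the depth.

```bash
cat > m.py <<'E'
from h import *
for n in ("scene","side"):
    c=cap(n); P=cloud(c); g=P.reshape(-1,3)
    roi={"scene":(225,170,140,95),"side":(225,185,85,100)}[n]
    x,y,w,h=roi; Q=P[y:y+h,x:x+w].reshape(-1,3); I=c["image"][y:y+h,x:x+w].reshape(-1,3)
    print(n,"bench z",np.median(P[300:330,200:280,2]))
    base=(Q[:,2]>0.006)&(Q[:,2]<0.018)&(I.max(1)<75)
    print("base",base.sum()); 
    if base.sum()>20: print(cv2.minAreaRect(Q[base][:,:2].astype(np.float32)*1000))
    up=Q[(Q[:,2]>0.045)]
    # keep big cluster near line
    (vx,vy,x0,y0)=cv2.fitLine(up[:,:2].astype(np.float32),cv2.DIST_HUBER,0,.01,.01).ravel()
    t=(up[:,:2]-[x0,y0])@[vx,vy]; d=(up[:,:2]-[x0,y0])@[-vy,vx]
    k=abs(d)<.025
    print("dir",vx,vy,x0,y0,"ends",*[(np.round([x0+vx*q,y0+vy*q],4)) for q in (t[k].min(),t[k].max())],t[k].max()-t[k].min())
    for q in np.linspace(t[k].min(),t[k].max(),9): 
        m=k&(abs(t-q)<.012); print(round(float(q),3),up[m,2].max().round(4),np.median(d[m]).round(4),end=' | ')
    print()
    boxes={"scene":[("sad",282,258,26,30),("small",283,288,20,20),("pink",326,270,24,30),("beaker",198,190,28,32),("dishes",240,222,34,30)],
           "side":[("sad",194,232,24,28),("small",172,238,16,24),("pink",184,256,24,28),("beaker",256,178,26,28),("dishes",228,208,30,28)]}[n]
    for (nm,x,y,w,h) in boxes:
        q=P[y:y+h,x:x+w].reshape(-1,3); q=q[q[:,2]>.008]
        print(nm,len(q),q.mean(0).round(4),"zmax",q[:,2].max().round(4),[np.round(v,1) for v in cv2.minAreaRect(q[:,:2].astype(np.float32)*1000)])
        t=q[q[:,2]>q[:,2].max()-.02]; print("   top",t.mean(0).round(4),[np.round(v,1) for v in cv2.minAreaRect(t[:,:2].astype(np.float32)*1000)])
E
python3 m.py
python3 - <<'E'
import cv2
a=cv2.imread("pics/scene0.png")[165:315,190:365]; b=cv2.imread("pics/side0.png")[170:290,165:315]
cv2.imwrite("pics/c0.png",__import__("numpy").hstack([cv2.resize(a,(400,343),interpolation=2),cv2.resize(b,(400,343),interpolation=2)]))
E
```

```text
scene bench z -0.001286578734512156
base 584
((534.8855590820312, 70.57920837402344), (51.83893966674805, 268.1813049316406), 5.971333980560303)
dir 0.1005135 -0.9949357 0.53076124 0.019033728 ends [0.5123 0.2018] [ 0.5511 -0.1819] 0.38568707132470426
-0.184 0.094 -0.0035 | -0.136 0.09 -0.0011 | -0.087 0.0877 -0.0011 | -0.039 0.0813 0.0005 | 0.009 0.077 0.0004 | 0.057 0.081 0.0029 | 0.106 0.0685 0.0014 | 0.154 0.0635 -0.0007 | 0.202 0.0582 -0.0018 | 
sad 282 [0.6639 0.1773 0.0358] zmax 0.866 [array([942.9, 429.4]), array([800.3,  45. ]), np.float64(42.0)]
   top [1.225  0.7141 0.866 ] [array([1225. ,  714.1]), array([0., 0.]), np.float64(0.0)]
small 139 [0.7206 0.2235 0.0287] zmax 0.866 [array([963.5, 465.4]), array([721.6,  29.8]), np.float64(45.0)]
   top [1.225  0.7141 0.866 ] [array([1225. ,  714.1]), array([0., 0.]), np.float64(0.0)]
pink 285 [0.6204 0.2664 0.0335] zmax 0.0602 [array([616.3, 263.2]), array([45. , 25.6]), np.float64(82.6)]
   top [0.6188 0.2639 0.0514] [array([617.9, 261.7]), array([31.8, 15.4]), np.float64(81.9)]
beaker 528 [ 0.6578 -0.1529  0.0481] zmax 0.866 [
[... 1128 characters left out ...]
  top [-0.0459  0.9382  0.8243] [array([-45.9, 938.2]), array([0., 0.]), np.float64(0.0)]
pink 257 [0.603  0.2744 0.043 ] zmax 0.8243 [array([297.7, 603. ]), array([ 48.9, 958.8]), np.float64(42.8)]
   top [-0.0459  0.9382  0.8243] [array([-45.9, 938.2]), array([0., 0.]), np.float64(0.0)]
beaker 344 [ 0.6427 -0.1566  0.0436] zmax 0.8243 [array([313.7, 373.6]), array([  60.8, 1338.8]), np.float64(31.8)]
   top [-0.0459  0.9382  0.8243] [array([-45.9, 938.2]), array([0., 0.]), np.float64(0.0)]
dishes 415 [0.621  0.0238 0.0389] zmax 0.8243 [array([290.9, 447.4]), array([  71.3, 1188.4]), np.float64(37.9)]
   top [-0.0459  0.9382  0.8243] [array([-45.9, 938.2]), array([0., 0.]), np.float64(0.0)]
```

View pics/c0.png

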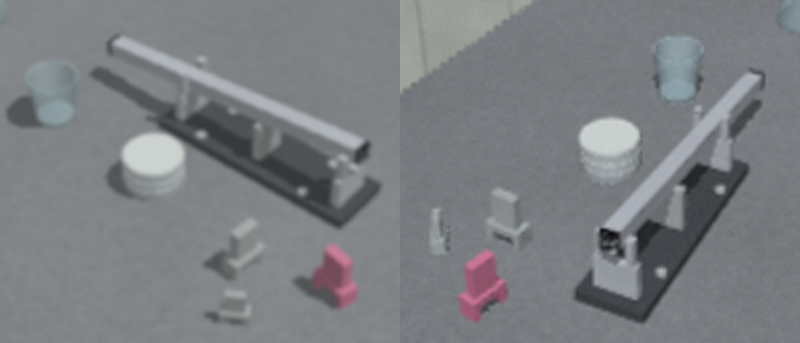

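The side view gives a base of 82 x 266 mm, which fits the true size, at about (0.515, 0.071) and turned about 6°. That agrees with the bar direction. I'll turn the tool first so its x axis lies across the bar, then go behind the -y end.

```bash
cat >> h.py <<'E'
F=np.array([.515,.071]); A=np.radians(6.0)
def st(p):  # world xy -> stand frame
    d=np.atleast_2d(p)[:,:2]-F; return np.c_[d@[np.cos(A),np.sin(A)],d@[-np.sin(A),np.cos(A)]]
def wd(x,y): return F+[x*np.cos(A)-y*np.sin(A),x*np.sin(A)+y*np.cos(A)]
def nav(xy,z,yaw):  # yaw deg of tool x in world; prints turn then shift (mm, tool axes after turn)
    s=state(); R=np.array(s["tcp_rot"]); cur=np.degrees(np.arctan2(R[1,0],R[0,0]))
    t=-((yaw-cur+90)%180-90); a=np.radians(cur-t)
    d=np.r_[xy,z]-s["ee_pos"]
    print("clock %.2f tcp %s yaw %.1f | turn %.1f shift x %.1f y %.1f z %.1f"%(s["clock"],np.round(s["ee_pos"],4),cur,t,1e3*(d[0]*np.cos(a)+d[1]*np.sin(a)),1e3*(d[0]*np.sin(a)-d[1]*np.cos(a)),-1e3*d[2]))
E
python3 -m pendant '[[[0,0,0,-10.5],[0,0,0,-10.5],[0,0,0,-10.5],[0,0,0,-10.5],[0,0,0,-10.5],[0,0,0,-10.5],[0,0,0,-10.5],[0,0,0,0]]]' 1
python3 -c "
from h import *
nav(wd(0,-.285),.2,6)"
```

```text
clock: 1.2
ee_pos: [0.2331, -0.5798, 0.2309]
tcp_rot: [[0.996, 0.093, 0.0], [0.093, -0.996, 0.001], [0.0, -0.001, -1.0]]
ft_force: [-0.5, -0.3, 0.3]
opening: -0.0002
clock 1.20 tcp [ 0.2331 -0.5798  0.2309] yaw 5.3 | turn -0.7 shift x 348.4 y -332.7 z 30.9
```

```bash
python3 -m pendant '[[[38.7,-37,0,-0.7],[38.7,-37,0,0],[38.7,-37,0,0],[38.7,-37,0,0],[38.7,-37,0,0],[38.7,-37,0,0],[38.7,-37,0,0],[38.7,-37,0,0],[38.7,-37,31,0],[0,0,0,0]]]'
python3 - <<'E'
from h import *
nav(wd(0,-.285),.2,6)
w=cap("wrist","w1"); print(w["e"],w["K"][0,0],w["d"])
P=cloud(w); m=(w["depth"]>0); print(P[m][:,2].min())
for n,p in dict(f=(*wd(0,0),.08),em=(*wd(0,-.248),.047),tcp=state()["ee_pos"]).items(): print(n,proj(w,p))
E
```

```text
clock: 2.45
ee_pos: [0.5462, -0.2062, 0.1985]
tcp_rot: [[0.994, 0.11, -0.002], [0.11, -0.994, 0.004], [-0.001, -0.004, -1.0]]
ft_force: [-0.9, -0.1, -0.2]
opening: 0.0005
clock 2.45 tcp [ 0.5462 -0.2062  0.1985] yaw 6.3 | turn 0.3 shift x -2.0 y 6.0 z -1.5
[ 0.53999916 -0.14248222  0.34111372] 357.12399472179004 [-0.02910821  0.          0.          0.          0.        ]
-0.0039427787514561
f [[ 273.94793574 -257.16179935]]
em [[272.43945786 158.43604946]]
tcp [[270.36401397 277.10470133]]
```

View pics/w1.png

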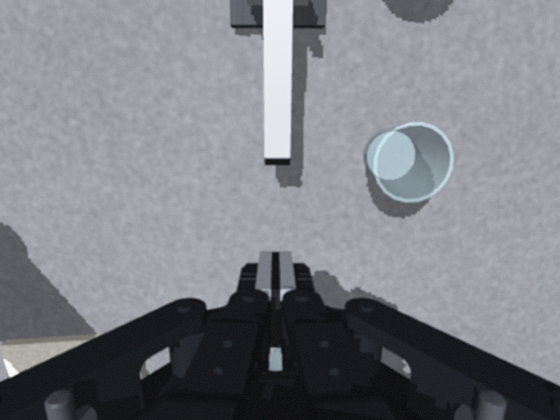

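Wrist view: the bar end is at (277,160), in line with the closed fingertips at (275,255), with a gap of about 20 mm. The beaker (410,160) is well clear. Now I'll write the tilt check and lower the tool.

```bash
cat > chk.py <<'E'
import sys
from h import *
c=cap("scene"); P=cloud(c).reshape(-1,3); P=P[c["depth"].ravel()>0]
s=st(P); k=(abs(s[:,0])<.03)&(abs(s[:,1])<.33)&(P[:,2]>.035)&(P[:,2]<.11); s=s[k]; z=P[k,2]
ys=[];zs=[]
for y in np.arange(-.2,.2,.01):
    m=(abs(s[:,1]-y)<.005)&(abs(s[:,0])<.012)
    if m.sum()>4 and (abs(y)<.1 or abs(y)>.13): ys.append(y); zs.append(np.percentile(z[m],90))
ys=np.array(ys);zs=np.array(zs)
b=np.polyfit(ys,zs,1); r=abs(zs-np.polyval(b,ys)); b=np.polyfit(ys[r<.006],zs[r<.006],1)
t=state()
print("clk %.2f slope %.3f z0 %.4f ends y %.4f %.4f n %d ft %s tcp_sy %.4f"%(t["clock"],b[0],b[1],s[s[:,1]<0][:,1].min(),s[(abs(s[:,0])<.02)][:,1].max(),len(ys),np.round(t["ft_force"],1),st(t["ee_pos"])[0,1]))
sys.exit(0 if b[0]>0.06 else 1)
E
python3 chk.py; python3 -m pendant '[[[-1,0,38,0],[-1,0,38,0],[0,0,38,0],[0,0,39,0],[0,0,0,0]]]'; python3 chk.py
python3 -m pendant '[[[0,-6,0,0],[0,-6,0,0],[0,0,0,0]]]'; python3 chk.py
```

```text
clk 2.55 slope 0.090 z0 0.0803 ends y -0.2532 0.1297 n 28 ft [-0.2 -0.2 -0.3] tcp_sy -0.2839
clock: 3.18
ee_pos: [0.5402, -0.2137, 0.0455]
tcp_rot: [[0.995, 0.103, -0.005], [0.103, -0.995, 0.0], [-0.005, -0.001, -1.0]]
ft_force: [-0.2, -0.7, -0.2]
opening: -0.0002
clk 3.23 slope 0.088 z0 0.0804 ends y -0.2999 0.1298 n 28 ft [ 0.2 -0.3  1.1] tcp_sy -0.2858
clock: 3.6
ee_pos: [0.5419, -0.1994, 0.0484]
tcp_rot: [[0.994, 0.108, 0.002], [0.108, -0.994, -0.0], [0.002, 0.001, -1.0]]
ft_force: [-0.1, 0.1, 0.2]
opening: -0.0
clk 3.65 slope 0.087 z0 0.0802 ends y -0.2871 0.1305 n 28 ft [ 0.1 -0.3  1. ] tcp_sy -0.2722
```

```bash
python3 -m pendant '[[[0,-5,0,0],[0,-5,0,0],[0,0,0,0]]]'; python3 chk.py
python3 -m pendant '[[[0,-4,0,0],[0,0,0,0]]]'|grep -E "ee_pos|force"; python3 chk.py
python3 -m pendant '[[[0,-4,0,0],[0,0,0,0]]]'|grep -E "ee_pos|force"; python3 chk.py
```

```text
clock: 4.03
ee_pos: [0.5403, -0.1897, 0.0473]
tcp_rot: [[0.994, 0.107, -0.0], [0.107, -0.994, 0.0], [-0.0, -0.0, -1.0]]
ft_force: [0.5, 0.1, -0.6]
opening: 0.0003
clk 4.08 slope 0.090 z0 0.0804 ends y -0.2726 0.1308 n 28 ft [0.6 0.3 0.3] tcp_sy -0.2621
ee_pos: [0.5399, -0.1868, 0.0474]
ft_force: [-1.3, -3.1, 0.4]
clk 4.38 slope 0.092 z0 0.0806 ends y -0.2724 0.1327 n 28 ft [-0.1 -2.5  0.5] tcp_sy -0.2590
ee_pos: [0.5397, -0.1827, 0.0475]
ft_force: [1.0, -4.3, 1.4]
clk 4.67 slope 0.087 z0 0.0801 ends y -0.2668 0.1371 n 29 ft [ 0.9 -5.1  2.3] tcp_sy -0.2549
```

```bash
g(){ grep -E "force"; }
python3 -m pendant '[[[0,-3,0,0],[0,0,0,0],[0,6,0,0],[0,0,0,0]]]'|g; python3 chk.py &&
python3 -m pendant '[[[0,-6,0,0],[0,-4,0,0],[0,0,0,0],[0,6,0,0],[0,0,0,0]]]'|g && python3 chk.py &&
python3 -m pendant '[[[0,-6,0,0],[0,-4,0,0],[0,0,0,0],[0,6,0,0],[0,0,0,0]]]'|g && python3 chk.py &&
python3 -m pendant '[[[0,-6,0,0],[0,-4,0,0],[0,0,0,0],[0,6,0,0],[0,0,0,0]]]'|g && python3 chk.py &&
python3 -m pendant '[[[0,-6,0,0],[0,-4,0,0],[0,0,0,0],[0,6,0,0],[0,0,0,0]]]'|g && python3 chk.py
```

```text
ft_force: [0.9, -0.3, 1.0]
clk 5.22 slope 0.089 z0 0.0805 ends y -0.2705 0.1393 n 29 ft [0.4 0.1 0.5] tcp_sy -0.2569
ft_force: [0.3, -0.5, -0.4]
clk 5.90 slope 0.089 z0 0.0804 ends y -0.2688 0.1453 n 29 ft [ 1.1  0.1 -0.2] tcp_sy -0.2534
ft_force: [0.2, 0.5, 0.1]
clk 6.58 slope 0.088 z0 0.0804 ends y -0.2648 0.1488 n 30 ft [0.2 0.3 0.1] tcp_sy -0.2495
ft_force: [-0.5, 0.7, -0.5]
clk 7.25 slope 0.088 z0 0.0805 ends y -0.2617 0.1537 n 30 ft [ 0.2 -0.   0.3] tcp_sy -0.2455
ft_force: [-0.7, 0.2, -0.3]
clk 7.92 slope 0.088 z0 0.0803 ends y -0.2547 0.1568 n 31 ft [-0.8  1.2  0.4] tcp_sy -0.2415
```

```bash
g(){ grep -q "force"; }
python3 -m pendant '[[[0,-6,0,0],[0,-4,0,0],[0,0,0,0],[0,6,0,0],[0,0,0,0]]]'|g && python3 chk.py &&
python3 -m pendant '[[[0,-6,0,0],[0,-4,0,0],[0,0,0,0],[0,6,0,0],[0,0,0,0]]]'|g && python3 chk.py &&
python3 -m pendant '[[[0,-6,0,0],[0,-4,0,0],[0,0,0,0],[0,6,0,0],[0,0,0,0]]]'|g && python3 chk.py &&
python3 -m pendant '[[[0,-6,0,0],[0,-4,0,0],[0,0,0,0],[0,6,0,0],[0,0,0,0]]]'|g && python3 chk.py &&
python3 -m pendant '[[[0,-6,0,0],[0,-4,0,0],[0,0,0,0],[0,6,0,0],[0,0,0,0]]]'|g && python3 chk.py &&
python3 -m pendant '[[[0,-6,0,0],[0,-4,0,0],[0,0,0,0],[0,6,0,0],[0,0,0,0]]]'|g && python3 chk.py &&
python3 -m pendant '[[[0,-6,0,0],[0,-4,0,0],[0,0,0,0],[0,6,0,0],[0,0,0,0]]]'|g && python3 chk.py &&
python3 -m pendant '[[[0,-6,0,0],[0,-4,0,0],[0,0,0,0],[0,6,0,0],[0,0,0,0]]]'|g && python3 chk.py
```

```text
clk 8.60 slope 0.089 z0 0.0806 ends y -0.2481 0.1600 n 31 ft [ 0.9  0.3 -0.8] tcp_sy -0.2375
clk 9.28 slope -0.000 z0 0.0801 ends y -0.2480 0.1660 n 32 ft [-0.  -0.3  0.6] tcp_sy -0.2335
```

The bar tipped level between 30 and 34 mm of slide. I'll let it settle, then push about 2.5 mm more to centre the balance point on the flat.

```bash
python3 -m pendant '[[[0,0,0,0],[0,0,0,0],[0,0,0,0],[0,0,0,0]]]'|grep force; python3 chk.py
python3 -m pendant '[[[0,-3,0,0],[0,-3,0,0],[0,-2.5,0,0],[0,0,0,0],[0,6,0,0],[0,6,0,0],[0,0,0,0],[0,0,0,0]]]'|grep force; python3 chk.py
python3 -m pendant '[[[0,10,0,0],[0,10,0,0],[0,0,0,0],[0,0,0,0],[0,0,0,0]]]'|grep force; python3 chk.py
```

```text
ft_force: [-0.8, -0.1, -0.2]
clk 9.82 slope -0.005 z0 0.0799 ends y -0.2462 0.1664 n 32 ft [ 0.5 -0.3  1.1] tcp_sy -0.2334
ft_force: [-0.1, -0.2, 0.2]
clk 10.88 slope 0.040 z0 0.0800 ends y -0.2473 0.1675 n 32 ft [-0.4 -0.2 -0.3] tcp_sy -0.2367
ft_force: [0.3, -0.3, -0.8]
clk 11.55 slope 0.024 z0 0.0799 ends y -0.2690 0.1674 n 32 ft [-0.6  0.5 -0.3] tcp_sy -0.2566
```

```bash
python3 -m pendant '[[[0,5,0,0],[0,0,0,0]]]'|grep -q force; python3 chk.py;python3 -m pendant '[[[0,0,0,0],[0,0,0,0]]]'|grep -q force; python3 chk.py;python3 -m pendant '[[[0,0,0,0],[0,0,0,0],[0,0,0,0],[0,0,0,0]]]'|grep -q force; python3 chk.py
```

```text
clk 11.85 slope 0.002 z0 0.0800 ends y -0.2775 0.1679 n 32 ft [-0.4 -0.1 -1. ] tcp_sy -0.2623
clk 12.15 slope -0.004 z0 0.0799 ends y -0.2738 0.1685 n 32 ft [ 0.5 -0.6  0.1] tcp_sy -0.2618
clk 12.70 slope -0.007 z0 0.0800 ends y -0.2769 0.1682 n 32 ft [0.5 0.2 0.2] tcp_sy -0.2619
```

It came back level, but slowly (about 0.1 rad/s²), so the balance point is only just inside the flat's -y edge. I'll push another 3.5 mm or so.

```bash
python3 -m pendant '[[[0,-12,0,0],[0,-12,0,0],[0,-9,0,0],[0,-2,0,0],[0,-2,0,0],[0,-2,0,0],[0,-1.5,0,0],[0,0,0,0]]]'|grep force; python3 chk.py; python3 -m pendant '[[[0,4,0,0],[0,8,0,0]]]'|grep force; python3 chk.py;python3 -m pendant '[[[0,8,0,0]]]'|grep force; python3 chk.py; python3 -m pendant '[[[0,8,0,0],[0,0,0,0]]]'|grep force; python3 chk.py;python3 -m pendant '[[[0,0,0,0],[0,0,0,0],[0,0,0,0]]]'|grep force; python3 chk.py
```

```text
ft_force: [0.4, -2.9, 0.2]
clk 13.75 slope -0.009 z0 0.0801 ends y -0.2327 0.1713 n 32 ft [ 0.5 -2.8  0.5] tcp_sy -0.2220
ft_force: [-0.9, 0.1, -0.0]
clk 14.05 slope -0.006 z0 0.0800 ends y -0.2432 0.1701 n 32 ft [ 0.3 -1.8  0.2] tcp_sy -0.2348
ft_force: [0.1, 0.7, -0.1]
clk 14.22 slope -0.006 z0 0.0800 ends y -0.2555 0.1708 n 32 ft [ 0.4 -2.1  0.6] tcp_sy -0.2431
ft_force: [0.2, 0.1, 0.5]
clk 14.53 slope -0.007 z0 0.0801 ends y -0.2651 0.1704 n 32 ft [-0.5  0.5 -0.2] tcp_sy -0.2498
ft_force: [1.1, -0.4, -1.0]
clk 14.95 slope -0.008 z0 0.0801 ends y -0.2621 0.1704 n 32 ft [ 0.6 -0.5 -0.6] tcp_sy -0.2493
```

The bar is level and steady with no rocking, and step 1's conditions look met at clock 15 s. Next I raise the tool and look at the saddle with the wrist camera.

```bash
python3 -m pendant '[[[0,0,-60,0],[0,0,-60,0],[0,0,-60,0],[0,0,0,0]]]' | grep ee_pos; python3 -c "
from h import *
nav([.65,.105],.225,6)"
```

```text
ee_pos: [0.5414, -0.1772, 0.2323]
clock 15.45 tcp [ 0.5414 -0.1772  0.2323] yaw 6.1 | turn 0.1 shift x 137.5 y -269.3 z 7.3
```

```bash
python3 -m pendant '[[[23,-45,0,0],[23,-45,0,0],[23,-45,0,0],[23,-45,0,0],[23,-45,0,0],[23,-45,7,0],[0,0,0,0],[0,0,0,0]]]' 0.3|grep -E "clock|ee_pos|opening"; python3 chk.py
python3 - <<'E'
from h import *
w=cap("wrist","w2"); s=state(); print(s["ee_pos"],s["opening"],w["e"])
P=cloud(w); I=w["image"].astype(int); ok=w["depth"]>0
sp=(I.max(2)-I.min(2)); 
m=(ok&(P[...,2]>.008)&(P[...,2]<.075)&(sp<40)&(np.arange(420)[:,None]<300)).astype(np.uint8)
n,lab,stt,cen=cv2.connectedComponentsWithStats(m)
for i in range(1,n):
    if stt[i,4]>150:
        q=P[lab==i]; zt=np.percentile(q[:,2],99); t=q[q[:,2]>zt-.006]
        f=lambda a:[np.round(v,1) for v in cv2.minAreaRect(a[:,:2].astype(np.float32)*1000)]
        print(stt[i],cen[i].round(),"ztop",zt.round(4),"top",t[:,:2].mean(0).round(4),len(t),f(t),"mid",f(q[(q[:,2]>.012)&(q[:,2]<.03)]) if ((q[:,2]>.012)&(q[:,2]<.03)).sum()>5 else "")
E
```

```text
clock: 16.45
ee_pos: [0.6469, 0.1055, 0.2192]
opening: 0.0597
clk 16.50 slope -0.006 z0 0.0800 ends y -0.2096 0.1707 n 28 ft [-0.3 -0.2  0.3] tcp_sy 0.0195
[0.64716929 0.10408316 0.21986475] 0.05957705892006564 [0.6411093  0.16899061 0.36183938]
[  109     0    80   298 12414] [152. 162.] ztop 0.0743 top [0.5231 0.1303] 1014 [array([528.6, 118.4]), array([ 11.4, 243.6]), np.float64(6.1)] mid [array([532.3,  87.2]), array([ 48.8, 233.3]), np.float64(6.1)]
[346  53  34  39 726] [363.  71.] ztop 0.0405 top [0.7158 0.2155] 277 [array([715.9, 215.9]), array([ 8.9, 20.1]), np.float64(40.8)] mid [array([715.6, 215.9]), array([15.4, 30.5]), np.float64(40.2)]
[ 270  103   49   29 1163] [294. 117.] ztop 0.0581 top [0.658  0.1692] 539 [array([658.1, 169.2]), array([30., 12.]), np.float64(1.1)] mid [array([658.2, 169.1]), array([44. , 22.1]), np.float64(1.1)]
[ 221  240   72   60 3602] [257. 273.] ztop 0.0418 top [0.6383 0.0135] 3003 [array([638. ,  15.3]), array([71.1, 52.2]), np.float64(6.4)] mid [array([639.2,  28.5]), array([26.1, 68.7]), np.float64(89.8)]
```

View pics/w2.png

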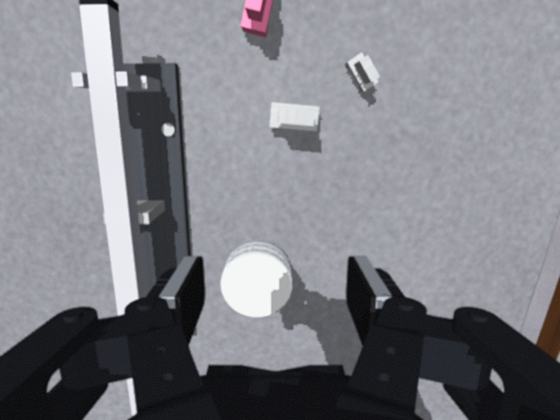

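Wrist view: the saddle at (294,117) measures 44 x 22 mm with a 30 x 12 mm fin, all matching. Its centre is (0.658, 0.169), yaw 1.1°. The dishes (257,280), small decoy (363,71) and pink one (256,15) are clear. I'll turn the jaws to close along the saddle's y.

```bash
python3 -c "
from h import *
print(np.round(state()['joints'],2)); nav([.6581,.1691],.12,91.1)"
```

```text
[ 0.15  0.61 -0.62  1.42  0.36  1.22 -0.4 ]
clock 16.55 tcp [0.6472 0.1041 0.2199] yaw 6.0 | turn -85.1 shift x 64.8 y 12.2 z 99.9
```

```bash
python3 -m pendant '[[[0,0,0,-10.6],[0,0,0,-10.6],[0,0,0,-10.6],[0,0,0,-10.6],[0,0,0,-10.6],[0,0,0,-10.6],[0,0,0,-10.6],[0,0,0,-10.6],[0,0,0,-0.3]]]'|grep -E "ee_pos"
python3 -c "
from h import *
nav([.6581,.1691],.12,91.1)"
python3 -m pendant '[[[22,4,20,0],[22,4,20,0],[21,4,20,0],[0,0,20,0],[0,0,20,0],[0,0,0,0],[0,0,0,0]]]'|grep -E "ee_pos"
python3 - <<'E'
from h import *
nav([.6581,.1691],.026,91.1)
w=cap("wrist","w3"); P=cloud(w); m=(w["depth"]>0)&(P[...,2]>.05)&(P[...,2]<.064)&(abs(P[...,0]-.658)<.03)&(abs(P[...,1]-.169)<.025)
q=P[m]; print(m.sum(),[np.round(v,1) for v in cv2.minAreaRect(q[:,:2].astype(np.float32)*1000)])
print("joints",np.round(state()["joints"],2), proj(w,state()["ee_pos"]))
E
```

```text
ee_pos: [0.6474, 0.104, 0.2201]
clock 17.68 tcp [0.6474 0.104  0.2201] yaw 91.0 | turn -0.1 shift x 64.9 y 12.0 z 100.1
ee_pos: [0.6583, 0.1704, 0.1208]
clock 18.55 tcp [0.6583 0.1704 0.1208] yaw 91.1 | turn 0.0 shift x -1.3 y -0.2 z 94.8
980 [array([657.4, 169.9]), array([30.3, 11.7]), np.float64(1.0)]
joints [ 0.18  0.83 -0.93  1.48  0.69  1.19  0.74] [[277.69800756 270.86680221]]
```

View pics/w3.png

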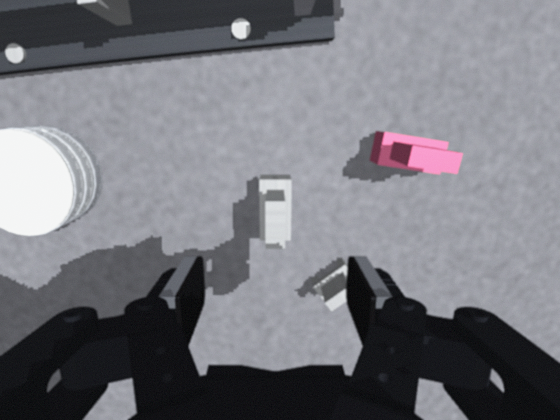

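Wrist view from the turned pose: the saddle at (275,210) is centred between the jaws, and the two views agree within 1 mm. Next I descend, grip and lift.

```bash
python3 -m pendant '[[[0,0,30,0],[0,0,30,0],[0,0,20,0],[0,0,13,0],[0,0,0,0],[0,0,0,0]]]'|grep -E "ee_pos|force"
python3 -m pendant '[[[0,0,0,0],[0,0,0,0],[0,0,0,0],[0,0,0,0],[0,0,0,0]]]' 1|grep -E "ee_pos|force|opening"
python3 -m pendant '[[[0,0,-20,0],[0,0,-40,0],[0,0,-40,0],[0,0,-40,0],[0,0,0,0],[0,0,0,0]]]'|grep -E "clock|ee_pos|force|opening"; python3 chk.py
python3 - <<'E'
from h import *
w=cap("wrist","w4"); P=cloud(w)
m=(w["depth"]>0)&(w["depth"]<.25); print(m.sum()); s=state()["ee_pos"]; nav(wd(0,0),.2,96)
k=m&(abs(P[...,0]-s[0])<.035)&(abs(P[...,1]-s[1])<.03)&(P[...,2]<s[2]+.05)&(P[...,2]>s[2]-.05)
q=P[k]-s; h=np.histogram(q[:,2],12); print(h[0],h[1].round(3))
E
```

```text
ee_pos: [0.6584, 0.1716, 0.0283]
ft_force: [1.3, 0.4, 0.4]
ee_pos: [0.658, 0.1711, 0.0276]
ft_force: [0.5, -0.3, 3.7]
opening: 0.0113
clock: 20.72
ee_pos: [0.6577, 0.1709, 0.1676]
ft_force: [-0.6, -0.4, -2.0]
opening: 0.0106
clk 20.77 slope -0.008 z0 0.0801 ends y -0.2091 0.1706 n 23 ft [-0.6  0.3 -1.6] tcp_sy 0.0843
62679
clock 20.82 tcp [0.6574 0.1706 0.1663] yaw 91.2 | turn -4.8 shift x -84.1 y -152.0 z -33.7
[ 138  174  182 1312  169  455  595  699 3103  707 1029 2032] [-0.028 -0.021 -0.015 -0.008 -0.002  0.005  0.011  0.018  0.024  0.031
  0.037  0.044  0.05 ]
```

View pics/w4.png

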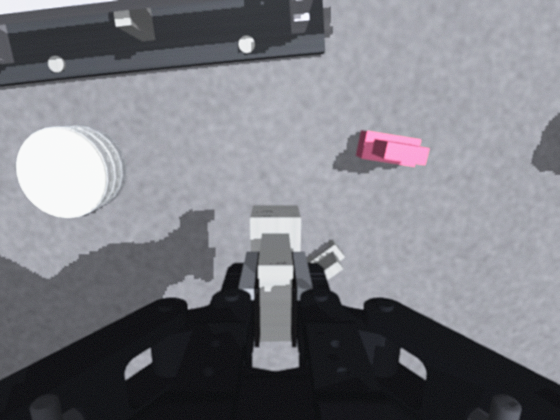

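Wrist view: the fin is held upright and central in the jaws, with the saddle at (275,235). The bar is still level. I'll move part of the way and look straight down on the stand to fix the fulcrum from both rests.

```bash
python3 -m pendant '[[[0,0,-17,-4.8],[0,0,-17,0],[-31,-31,0,0],[-31,-31,0,0],[-30,-30,0,0],[0,0,0,0],[0,0,0,0]]]'|grep -E "clock|ee_pos|opening"; python3 chk.py
python3 - <<'E'
from h import *
w=cap("wrist","w5"); P=cloud(w); pickle.dump({k:w[k] for k in ("image","depth","K","R","e","d")},open("w5.pkl","wb"))
nav(wd(0,0),.2,96); print(w["e"])
m=(w["depth"]>0)&(P[...,2]>.005)&(P[...,2]<.018)&(w["image"].max(2)<90)&(np.arange(420)[:,None]<200)
b=P[m][:,:2]; s=st(b); print(len(b),np.percentile(s,[.5,2,98,99.5],axis=0).round(4).tolist())
E
```

```text
clock: 21.7
ee_pos: [0.5765, 0.0703, 0.2017]
opening: 0.0109
clk 21.75 slope -0.007 z0 0.0800 ends y -0.2120 0.1709 n 32 ft [ 0.7 -0.2 -1.5] tcp_sy -0.0065
clock 21.80 tcp [0.5766 0.0712 0.2015] yaw 96.1 | turn 0.1 shift x 6.2 y -61.3 z 1.5
[0.51228556 0.06316108 0.34392583]
3376 [[-0.0214, -0.1349], [-0.0172, -0.1148], [0.0356, 0.1051], [0.0383, 0.1064]]
```

View pics/w5.png

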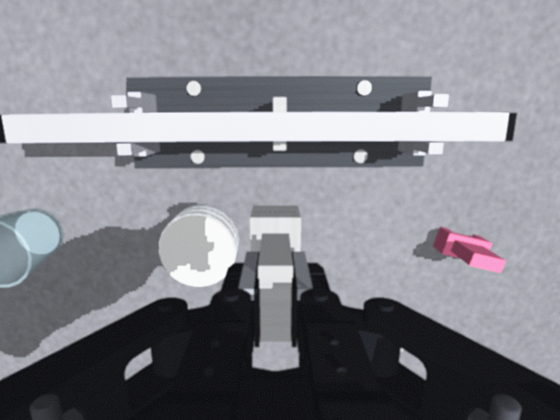

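Wrist view: the whole stand is visible. The cheek tops are near (119,101), (124,149), (440,99) and (436,148), and the fulcrum blade's ends are at (280,103) and (280,147). The saddle bridge spans columns 250–300. I'll locate all of these with sub-pixel blobs.

Run:
```python
from h import *
w=pickle.load(open("w5.pkl","rb")); P=cloud(w); I=w["image"].min(2)
def blob(x,y,r,z,lo,hi):
    m=(I[y-r:y+r,x-r:x+r]>140)&(P[y-r:y+r,x-r:x+r,2]>lo)&(P[y-r:y+r,x-r:x+r,2]<hi)
    v,u=np.nonzero(m); b=(u.min()+x-r,u.max()+x-r,v.min()+y-r,v.max()+y-r)
    c=[(b[0]+b[1])/2,(b[2]+b[3])/2]; p=plane(w,[c],z)[0]; print(b,m.sum(),"world",p.round(4),"stand",st(p).round(4)); return p
c=[blob(119,101,10,.0795,.07,.09),blob(124,149,10,.0795,.07,.09),blob(440,99,10,.0795,.07,.09),blob(436,148,10,.0795,.07,.09)]
f=np.mean(c,0); d=(c[2]+c[3]-c[0]-c[1])/2; print("from cheeks",f.round(4),"len",np.hypot(*d[:2]).round(4),"yaw",np.degrees(np.arctan2(-d[0],d[1])))
for uv in ([280,103],[280,147]): print("blade",plane(w,[uv],.06).round(4),I[uv[1],270:291])
# bar axis at z=.08
for u in (30,150,220,340,480):
    col=I[85:165,u]; z=P[85:165,u,2]; v=np.nonzero((col>170)&(z>.07))[0]+85; 
    print(u,v.min(),v.max(),st(plane(w,[[u,v.min()],[u,v.max()]],.08)).round(4).tolist())
# saddle
print(I[211,240:310]); print(I[228,240:310])
t=np.array([.5766,.0712,.2015])
print(proj(w,t+[0,0,-.005]),plane(w,[[250,212],[300,212]],t[2]-.005).round(4))
print("tops z:",P[207:262:6,275].round(4).tolist())
```

```text
(np.int64(111), np.int64(128), np.int64(95), np.int64(106)) 187 world [ 0.5133 -0.048   0.0795] stand [[-0.0141 -0.1182]]
(np.int64(114), np.int64(133), np.int64(139), np.int64(154)) 231 world [ 0.5457 -0.0451  0.0795] stand [[ 0.0184 -0.1187]]
(np.int64(430), np.int64(448), np.int64(95), np.int64(105)) 167 world [0.489  0.1786 0.0795] stand [[-0.0146  0.1098]]
(np.int64(426), np.int64(445), np.int64(138), np.int64(153)) 225 world [0.5208 0.183  0.0795] stand [[0.0175 0.1108]]
from cheeks [0.5172 0.0671 0.0795] len 0.2287 yaw 6.177543669933837
blade [[0.5028 0.0662 0.06  ]] [ 53  68 121 191 233 235 234 233 233 233 234 233 233 234 235 223 178 116
  91  89  93]
blade [[0.5358 0.0698 0.06  ]] [ 51  52 101 181 234 238 237 236 235 236 236 236 236 237 237 213 147  75
  53  50  53]
30 114 142 [[-0.0053, -0.1846], [0.0147, -0.188]]
150 113 141 [[-0.0053, -0.0969], [0.0144, -0.0986]]
220 113 140 [[-0.0052, -0.0466], [0.0138, -0.0473]]
340 113 140 [[-0.0052, 0.0392], [0.0138, 0.04]]
480 113 151 [[-0.0059, 0.1405], [0.0213, 0.1444]]
[168 170 169 171 172 172 170 164 164 160 156 141 128 119 117 1
[... 153 characters left out ...]
114
 112 112 120 123 130 151 166 172 171 167 165 167 168 169 166 166]
[177 174 170 169 164 164 163 162 169 184 213 230 230 230 229 227 226 227
 227 229 229 231 231 230 230 229 229 229 228 230 230 229 229 229 229 228
 228 227 229 230 232 232 231 232 232 232 230 231 231 231 229 227 228 226
 225 226 228 229 229 230 217 190 172 167 166 171 172 176 174 175]
[[277.52222076 265.63613529]] [[0.5532 0.0568 0.1965]
 [0.5509 0.0781 0.1965]]
tops z: [[0.5543, 0.0677, 0.1792], [0.5542, 0.0677, 0.1902], [0.555, 0.0678, 0.1969], [0.558, 0.0681, 0.1959], [0.5607, 0.0684, 0.1959], [0.5613, 0.0684, 0.2024], [0.5615, 0.0685, 0.2091], [0.5611, 0.0684, 0.2166], [0.5616, 0.0685, 0.2214], [0.5614, 0.0684, 0.2276]]
```

Cheeks, blade and bar axis agree. The fulcrum is at stand-frame y -3.6 mm and the bar axis at x +4.5 mm, and the saddle needs to shift +3.8 mm along the bar and -56.4 mm across. I'll move over it, lower to about 12 mm above the bar, and check again.

```bash
python3 -m pendant '[[[1.3,-18.8,0,0],[1.3,-18.8,0,0],[1.2,-18.8,0,0],[0,0,30,0],[0,0,30,0],[0,0,20,0],[0,0,0,0],[0,0,0,0],[0,0,0,0]]]'|grep -E "clock|ee_pos|opening"; python3 chk.py
python3 - <<'E'
from h import *
t=state()["ee_pos"]; print(st(t),t)
w=cap("wrist"); a=cap("scene"); b=cap("side")
pickle.dump([{k:c[k] for k in ("image","depth","K","R","e","d")} for c in (w,a,b)],open("w6.pkl","wb"))
for n,c in (("w",w),("a",a),("b",b)): print(n,proj(c,[t,(*wd(.0045,-.0036),.08)]).round(1).tolist())
f=lambda im,x0,x1,y0,y1:cv2.resize(im[y0:y1,x0:x1],(400,300),interpolation=2)
ca=proj(a,t)[0].astype(int); cb=proj(b,t)[0].astype(int)
im=np.vstack([np.hstack([f(a["image"],ca[0]-40,ca[0]+40,ca[1]-30,ca[1]+30),f(b["image"],cb[0]-40,cb[0]+40,cb[1]-30,cb[1]+30)]),np.hstack([f(w["image"],0,560,0,420),f(w["image"],180,380,180,330)])])
cv2.imwrite("pics/c6.png",im[...,::-1])
E
```

```text
clock: 22.92
ee_pos: [0.5202, 0.0684, 0.1222]
opening: 0.0111
clk 22.98 slope -0.009 z0 0.0799 ends y -0.2116 0.1706 n 31 ft [ 0.2  0.2 -0.1] tcp_sy -0.0034
[[ 0.00478325 -0.00336223]] [0.5201085  0.06815617 0.12212663]
w [[277.0, 270.4], [276.1, 237.5]]
a [[306.9, 197.8], [306.3, 210.6]]
b [[263.4, 215.9], [263.6, 228.1]]
```

View pics/c6.png

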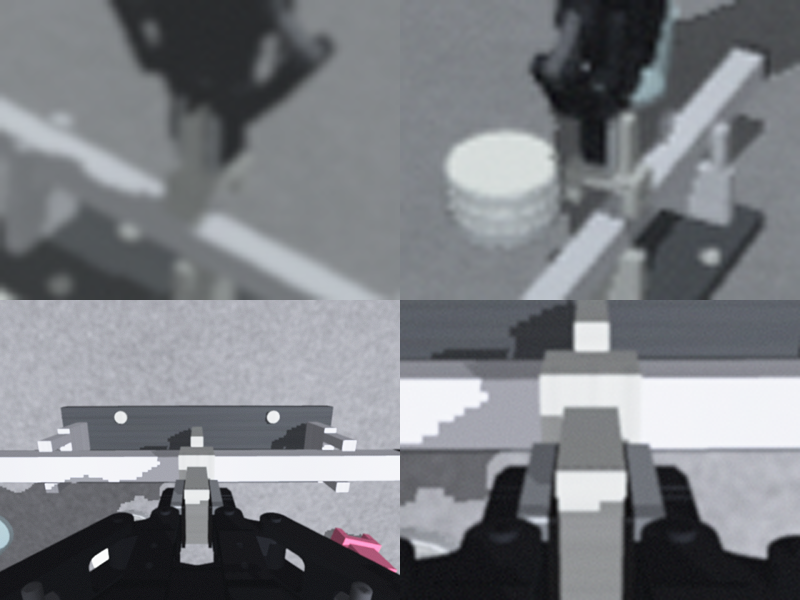

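Views: the saddle hangs just above the bar, and the fulcrum blade's end (wrist column 276) lines up with the bridge centre (column 275). A numeric check across the bar before lowering:

Run:
```python
from h import *
w=pickle.load(open("w6.pkl","rb"))[0]; I=w["image"].min(2); t=np.array([.5201,.0682,.1221])
for u in (330,350,370): 
    v=np.nonzero(I[205:275,u]>200)[0]+205; print(u,v.min(),v.max(),st(plane(w,[[u,v.min()-.5],[u,v.max()+.5]],.08)).round(4).tolist())
c=I[195:245,260]; print(c.tolist())
P=cloud(w); print(P[200:240:3,260].round(4).tolist())
print("bridge -x edge at z tcp-.0055:",st(plane(w,[[275,205],[275,217.5]],t[2]-.0055)).round(4).tolist(), "saddle tcp", st(t))
```

```text
330 219 253 [[-0.0063, 0.0254], [0.0138, 0.0262]]
350 219 253 [[-0.0063, 0.0362], [0.0138, 0.0373]]
370 219 253 [[-0.0063, 0.047], [0.0138, 0.0484]]
[53, 54, 56, 50, 54, 51, 53, 50, 53, 66, 98, 120, 124, 124, 123, 125, 130, 126, 125, 126, 125, 144, 190, 227, 235, 234, 234, 234, 233, 234, 233, 233, 233, 233, 234, 233, 233, 233, 232, 230, 229, 219, 196, 168, 149, 142, 139, 136, 135, 135]
[[0.5162, 0.0559, 0.0118], [0.5184, 0.0561, 0.0118], [0.4984, 0.0578, 0.0982], [0.4985, 0.058, 0.1036], [0.4987, 0.0582, 0.108], [0.4984, 0.0584, 0.1141], [0.4994, 0.0586, 0.1153], [0.5006, 0.0587, 0.1158], [0.5019, 0.0588, 0.1161], [0.5031, 0.059, 0.1164], [0.5047, 0.0591, 0.1158], [0.5058, 0.0592, 0.1166], [0.5073, 0.0593, 0.1162], [0.5089, 0.0595, 0.1156]]
bridge -x edge at z tcp-.0055: [[-0.023, -0.0042], [-0.0174, -0.0042]] saddle tcp [[ 0.00477938 -0.00331776]]
```

Saddle and bar are aligned within 0.5 mm across and 0.3 mm along. The seated TCP height should be about 0.094. I'll lower gently, then open.

```bash
python3 -m pendant '[[[0,0,9,0],[0,0,8,0],[0,0,4,0],[0,0,2,0],[0,0,0,0],[0,0,0,0]]]'|grep -E "clock|ee_pos|force"; python3 chk.py
python3 -m pendant '[[[0,0,2,0],[0,0,1,0],[0,0,1,0],[0,0,0,0],[0,0,0,0]]]'|grep -E "clock|ee_pos|force"; python3 chk.py
```

```text
clock: 23.88
ee_pos: [0.5197, 0.0679, 0.0985]
ft_force: [0.8, -0.1, -0.0]
clk 23.93 slope -0.008 z0 0.0800 ends y -0.2112 0.1709 n 30 ft [-0.1  0.7 -0.1] tcp_sy -0.0036
clock: 24.55
ee_pos: [0.5196, 0.0678, 0.0943]
ft_force: [0.4, 0.7, 0.2]
clk 24.60 slope -0.007 z0 0.0803 ends y -0.2097 0.1719 n 31 ft [0.3 0.6 0.3] tcp_sy -0.0036
```

```bash
python3 -m pendant '[[[0,0,0.5,0],[0,0,0,0],[0,0,0,0]]]'|grep -E "ee_pos|force"; python3 -m pendant '[[[0,0,0,0],[0,0,0,0],[0,0,0,0],[0,0,0,0],[0,0,0,0]]]' 0.55|grep -E "clock|ee_pos|force|opening"; python3 chk.py
```

```text
ee_pos: [0.5196, 0.0678, 0.0938]
ft_force: [-0.2, 0.2, -0.5]
clock: 25.6
ee_pos: [0.5196, 0.0678, 0.0938]
ft_force: [0.1, -0.6, 0.2]
opening: 0.0386
clk 25.65 slope -0.004 z0 0.0802 ends y -0.2098 0.1708 n 31 ft [-0.5  0.2 -0.1] tcp_sy -0.0036
```

Released and still level. Next I raise straight up and check.

```bash
python3 -m pendant '[[[0,0,-8,0],[0,0,-25,0],[0,0,-50,0],[0,0,-30,0],[0,0,0,0]]]'|grep -E "clock|ee_pos|force"; python3 chk.py
python3 -m pendant '[[[0,45,0,0],[0,0,0,0],[0,0,0,0],[0,0,0,0]]]'|grep -E "clock|ee_pos|force"; python3 chk.py
python3 - <<'E'
from h import *
w=cap("wrist","w7"); P=cloud(w); s=st(P.reshape(-1,3)).reshape(420,560,2)
ok=w["depth"]>0; t=state()["ee_pos"]; print(st(t))
m=ok&(P[...,2]>.1)&(P[...,2]<.13)&(abs(s[...,0]-.004)<.04)&(abs(s[...,1])<.04); q=P[m]
r=cv2.minAreaRect((s[m]*1000).astype(np.float32)); print("fin (stand mm)",r,"zmax",np.percentile(q[:,2],[50,90,99]).round(4))
m=ok&(P[...,2]>.084)&(P[...,2]<.094)&(abs(s[...,0]-.004)<.04)&(abs(s[...,1])<.04)
print("bridge",cv2.minAreaRect((s[m]*1000).astype(np.float32)),np.median(P[m][:,2]).round(4))
I=w["image"].min(2)
for v in range(80,150,6): 
    pass
a=cap("scene"); ca=proj(a,(*wd(.004,-.0036),.09))[0].astype(int)
z=cv2.resize(a["image"][ca[1]-45:ca[1]+45,ca[0]-60:ca[0]+60],(400,300),interpolation=2)
cv2.imwrite("pics/c7.png",np.hstack([z,cv2.resize(w["image"],(400,300),interpolation=3)])[...,::-1])
E
```

```text
clock: 26.28
ee_pos: [0.5207, 0.0686, 0.2094]
ft_force: [0.2, -0.1, 0.5]
clk 26.32 slope -0.005 z0 0.0802 ends y -0.2121 0.1704 n 31 ft [-0.1 -0.4 -0. ] tcp_sy -0.0036
clock: 26.82
ee_pos: [0.5634, 0.0725, 0.2064]
ft_force: [0.4, 0.9, -0.3]
clk 26.88 slope -0.006 z0 0.0800 ends y -0.2111 0.1711 n 30 ft [-0.8  0.4  1.1] tcp_sy -0.0036
[[ 0.04861836 -0.00368065]]
fin (stand mm) ((3.908444404602051, -3.97861385345459), (29.550161361694336, 11.502695083618164), 0.1444639265537262) zmax [0.1227 0.1236 0.1243]
bridge ((3.994577407836914, -3.9894208908081055), (21.557117462158203, 43.109134674072266), 89.58106231689453) 0.0877
```

View pics/c7.png

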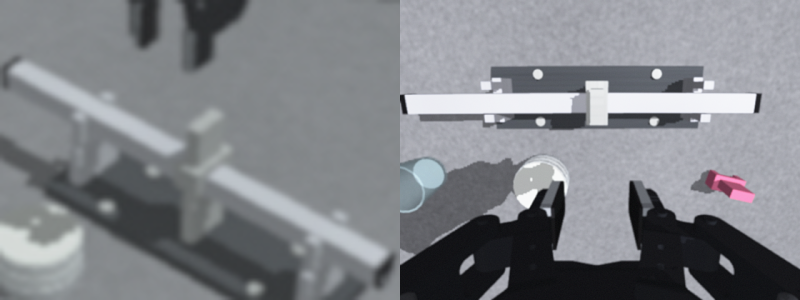

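The saddle is astride the bar, its top at 0.123 m as expected, within 0.5 mm of the fulcrum. The bar is level and the arm is clear, so I'm handing in.

```bash
python3 -m pendant '[[[0,0,0,0],[0,0,0,0],[0,0,0,0],[0,0,0,0]]]'|grep -E "clock|force"; python3 chk.py; python3 -c "
from h import *
print(finish_job())"
```

```text
clock: 27.48
ft_force: [-0.1, 0.1, 0.5]
clk 27.52 slope -0.004 z0 0.0800 ends y -0.2099 0.1708 n 30 ft [0.3 0.6 0.2] tcp_sy -0.0036
the job is handed in; nothing more can be done
None
```

The bar now balances level on the fulcrum with the saddle marker astride it. I handed the job in at about 27.5 s of the 72 s allowed; no verdict was reported.

**What I did:** I pushed the bar towards +y with closed fingers in 4 mm steps, backing off after each to check the tilt. It tipped level after 30–34 mm of slide. A first small extra push left it rocking slowly back to level. I took that to mean the balance point was only just on the flat, so I pushed about 3.5 mm more, after which it stayed level and steady. I then gripped the saddle by its fin, lined it up with the fulcrum using the wrist camera, lowered it and released it.

**Last checks:**
- **Bar:** the measured slope was -0.004 rad with its top at 0.080 m. The depth readings carry a bias of up to about 0.009 rad, still inside the 0.03 rad limit.
- **Saddle:** it sits about 0.4 mm from the fulcrum centre along the bar and is centred across it. Its top is at 0.123 m, the height expected when fully seated.
- **Arm and bystanders:** the arm was clear of everything at hand-in. The beaker and dishes look undisturbed in the last pictures; I did not re-measure any of the bystanders.

**Disagreement:** my estimates of where the balance point sits on the 10 mm flat differ. The rocking suggests about 1.4 mm to the -y side, while the pushing distances suggest 0.5 to 4.5 mm to the +y side. All of these are within the flat.

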